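# Sort the toy-car parts: body, wheel and axle

## Robot

A 7-joint arm with a two-finger parallel gripper is mounted at the origin on the work surface. World frame = base frame: x ahead of the robot, y to its left, z up, the work surface at z = 0. Lengths are in m, angles in rad, forces in N, time in s.
With the tool pointing down it reaches from about 0.4 to 0.875 m from the base axis. Payload 19.3 kg.
Tool frame: the origin (TCP) lies at the very end of the fingers, on their centre line; the grasp point (between the pads) lies 19 mm behind it; z points along the fingers, y is the line along which they close (so a half turn about z gives the same grasp; the last joint's range is limited). The gripper opens to 85 mm and grips with 20 to 120 N. Pads are 22 mm wide; open, the fingers measure 114 mm over their backs; the gripper's body (76 mm by 85 mm) begins 54 mm behind the grasp point. The pads swing forward as they close: fully open they stand 13 mm farther back than shut.
Start: joints at [1.057, 0.521, -0.036, 1.599, 0.021, 1.021, -0.113], TCP at [0.268, -0.564, 0.206] pointing down, gripper open.
Joint ranges: [-2.91, 2.91], [-0.3, 2.13], [-1.5, 1.42], [0.17, 2.43], [-1.26, 4.41], [0.16, 1.93], [-2.52, 2.52]. Speed limits (rad/s): [1.89, 1.89, 2.39, 2.39, 3.01, 3.01, 3.01].

## Interface

Orientations are given as [roll, pitch, yaw] about the fixed x, y, z axes, in that order (R = Rz(yaw) Ry(pitch) Rx(roll)).
In Python, from workcell import bot gives the robot as it stands.
- The arm moves only by the tool servo_tool, never from a script. Its argument "plan" is a list of rows, each a list of 7 numbers: the finger opening in cm, from 0 to 8.54, then the shift along the tool's x, y, z in cm, then the turn, a rotation vector about the tool's x, y, z in degrees. In form: [[fingers, x, y, z, wx, wy, wz], ...]. A call has 1 to 10 rows; each row is the pose to reach, as a shift and turn from the pose commanded when the call began, along the tool's axes at that moment; what a row does not reach only later rows make up. A row lasts 1/10 s, in which the tool goes at most 50 mm and 8.59 degrees, less where a joint would pass 70% of its speed; a pose out of reach is approached as far as the arm can. A call with a gripper value outside its range is refused whole. The fingers move at their own pace and stop on an object; "force" is the grip in N (left out, the last holds). Time passes only in rows, so rows that repeat a pose let the fingers close. It gives the time, the measured TCP pose, the force, the opening and the grip force at its end, in the units of the state.
- bot.observe(): the state, without advancing time (a new reading comes with each control period).
- bot.grab_frame(name): name is "scene" or "top"; returns a dict with "frame" (400x640x3 uint8, blue, green, red), "mtx" (3x3 intrinsics, pixels), "k1" (the pictures are not rectified: a ray, as slopes to the right and down, at radius r is drawn at 1 + k1 r^2 times it, then the intrinsics apply), "R" (3x3) and "t" (3): a world point X has camera coordinates R X + t. Camera axes: x right, y down, z forward; pixel columns grow to the right and rows downward; lengths in m; the calibration is good to about 2 mm. A picture is of the moment at which its call begins. There is no depth.
- bot.job_done(): hands the job in; it is judged then, once.
The state is a dict: "clock": time; "qpos": joint angles; "qd": joint speeds; "joint_efforts": joint torques, N m; "position": TCP position; "tool_rot": TCP orientation; "force": force on the tool from outside, world axes, zero at the start; "moment": the same for the moment, N m; "grip_width": finger opening in m; "finger_force": force on a finger pad.
Only numpy, scipy, OpenCV 4.12 (cv2) and the standard library are available. Lean on these libraries where they do the work, as an engineer would, in place of code of your own. Each camera call takes 0.05 s, during which the arm holds its last target. There are 200 camera calls.

## Task

Clear the bench after toy-car class: put the wooden car body in the bay, the wheel in the square bin and the axle bar in the long bin. The car body can only be taken out of its gluing cradle by its two ends, but the bay leaves room for fingers only at its sides: set it down upright on the open bench and let go, take it again by its sides, and lower it, without dropping it, cab up and lengthwise, right to the bottom of the bay's lane. Leave the glue bottle, the tin and the hammer where they are.

Things in the scene. Friction and masses are not known exactly. Their poses are not given: they have to be found in the camera images.
- car_center (a point): Centre (21 mm above the underside) of the loose car body, plain pale wood, 60 g, 62 long (x, nose +x) x 34 wide (y) x 42 high (z). Lower block 24 high; the 18 high cab on it, full width, runs from the tail (x -31) to x +12, so the nose end is only 24 high. Ends (x +-31) and sides (y +-17) are flat. Starts upright on the cradle's floor, lengthwise.
- wheel_center (a point): Centre of the loose toy wheel: a plain pale wooden disc, 44 diameter, 16 thick, axis z, about 20 g, lying flat on the bench at the start. It goes in the wheel bin.
- axle_center (a point): Centre of the loose axle bar: a plain pale wooden square bar 90 long (x) x 12 x 12, about 15 g, lying flat on the bench at the start. It goes in the axle bin.
- cradle: Fixed gluing cradle, origin under its centre on the bench, 160 (x) x 62 (y), floor top 6 above the bench. Two dark cheeks along x, inner faces y +-21, rise to 56 above the bench: 4 mm from the car body's sides and higher than its roof, so no finger fits there. Past the car's ends the channel is free as far as low lips at x +-74 (18 above the bench).
- bay: Fixed wooden bay, origin under its centre on the bench, 90 (x) x 124 (y). Dark end walls, inner faces x +-37, 56 high. Between them a lane |y| < 22, floor 6 above the bench, between ledges (|y| 22 to 62) 16 above the bench; y sides open. The car sits centred in the lane, length along x, nose either way, centre 27 above the bench. Grip its sides with fingertips 13 mm or more above its underside.
- wheel_bin: Fixed square open bin of dark steel, 116 x 116 outside, walls 4 thick, rim 35 above the bench, floor 4 thick; origin under its centre on the bench.
- axle_bin: Fixed long open bin of dark steel, 84 (x) x 146 (y) outside, walls 4 thick, rim 35 above the bench, floor 4 thick; origin under its centre on the bench.
- glue: Bystander: white glue bottle, 60 diameter, 150 high; origin at the centre of its underside.
- wax: Bystander: low steel tin, 76 diameter, 50 high; origin at the centre of its underside.
- hammer: Bystander: hammer lying along its x, 260 long, 26 high, head at +x (88 across, y -48 to +40); origin at mid-length on the bench.

How it is judged:
By the outcome, as a careful person would: the job done as asked, in the order asked, and still so for the second after the job is handed in, with the robot touching nothing.
It also fails if it takes over 72 s, if anything falls off the work surface, if the arm or the gripper's body presses on something with over 40 N, if the wrist force passes 120 N, or if a joint passes its speed limit or range.

## Working session

There is one attempt and no reset: what is moved stays moved. The work goes in short steps, Python scripts to look and compute and a tool call to move; the robot and the scene stay as the last step left them, time stands still between calls to the robot, and variables do not carry over. Pictures are saved under pics/ and viewed, at most 10 in all, crops included, and the job is handed in when it is done.

Besides the shell and the picture viewer there is one more tool, called as name(argument=value, ...) on one line, values as JSON. servo_tool: Moves the arm, as the interface text tells. Its arguments: {"type":"object","properties":{"plan":{"type":"array","items":{"type":"array","items":{"type":"number"}}},"force":{"type":"number"}},"required":["plan"]}

```bash
mkdir -p pics; ls
cat > h.py <<'E'
import numpy as np, cv2
from workcell import bot
def grab(n,save=None):
    f=bot.grab_frame(n)
    if save: cv2.imwrite('pics/'+save,f['frame'])
    return f
def ray(f,u,v):
    K=np.array(f['mtx']);k=f['k1']
    d=np.array([(u-K[0,2])/K[0,0],(v-K[1,2])/K[1,1]]);s=d.copy()
    for _ in range(30): s=d/(1+k*(s@s))
    R=np.array(f['R']);t=np.array(f['t']).ravel()
    return -R.T@t, R.T@np.array([s[0],s[1],1])
def onz(f,u,v,z):
    c,d=ray(f,u,v); return c+d*(z-c[2])/d[2]
def proj(f,X):
    K=np.array(f['mtx']);p=np.array(f['R'])@np.array(X)+np.array(f['t']).ravel()
    s=p[:2]/p[2];s=s*(1+f['k1']*(s@s));return K[:2,:2]@s+K[:2,2]
E
python3 - <<'E'
from h import *
for n in('top','scene'):
    f=grab(n,n+'0.png');c,d=ray(f,320,200);print(n,c,d,f['k1'],f['mtx'])
s=bot.observe();print({k:np.round(v,4) for k,v in s.items()})
E
```

```text
pics
top [ 0.41181904 -0.0575613   1.19668803] [ 0.15625141 -0.0288529  -0.98739555] -0.08236093417290132 [[416.06309472   0.         317.64566119]
 [  0.         416.06309472 205.34333344]
 [  0.           0.           1.        ]]
scene [ 1.11800372 -0.43036918  0.78427973] [-0.54354953  0.38121589 -0.74800138] 0.019298185909526238 [[362.11499223   0.         317.42406839]
 [  0.         362.11499223 194.54269053]
 [  0.           0.           1.        ]]
{'clock': np.float64(0.1), 'qpos': array([ 1.0568,  0.522 , -0.0363,  1.5999,  0.0212,  1.0211, -0.1128]), 'qd': array([-0.0001, -0.0015,  0.0011, -0.0018,  0.0009,  0.0003, -0.0009]), 'joint_efforts': array([ 2.40000e-03, -9.28491e+01,  1.98260e+00, -3.70536e+01,
        1.79000e-02,  5.30000e-03, -0.00000e+00]), 'position': array([ 0.2682, -0.5642,  0.2055]), 'tool_rot': array([-3.1406e+00,  1.0000e-04,  4.4370e-01]), 'force': array([-0.8924,  0.6889,  0.9637]), 'moment': array([0.0515, 0.0629, 0.0512]), 'finger_force': np.float64(0.0), 'grip_width': np.float64(0.0854)}
```

View pics/top0.png

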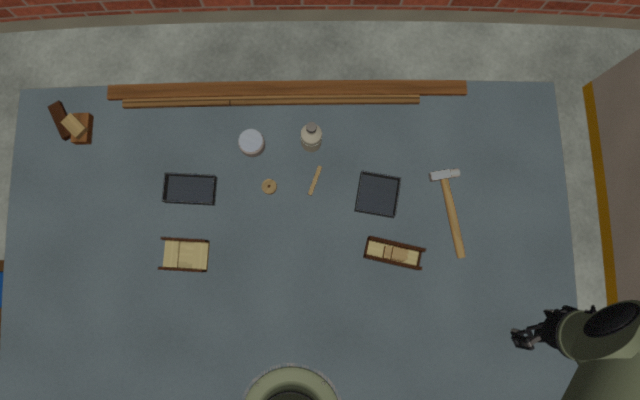

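View pics/scene0.png

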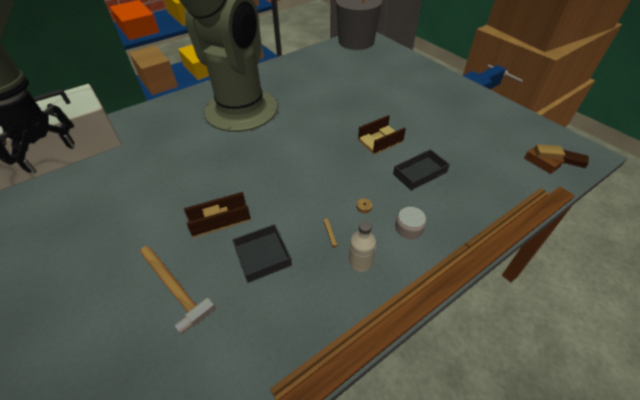

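The top view has world +x up and +y to the left. The cradle with the car is at about (393,253), the bay at (185,255), the wheel at (269,186) and the axle at (315,180). The wheel bin is at (377,194), the axle bin at (190,189), the tin at (250,142), the glue at (312,137) and the hammer at (450,215). The scene view shows the same layout.

Run:
```python
from h import *
f=grab('top');g=grab('scene')
a=cv2.resize(f['frame'][225:280,350:440],None,fx=6,fy=6,interpolation=cv2.INTER_CUBIC)
b=cv2.resize(g['frame'][180:250,170:265],None,fx=6,fy=6,interpolation=cv2.INTER_CUBIC)
h=max(a.shape[0],b.shape[0]);a=a[:, :400] if 0 else a
c=np.zeros((a.shape[0]+b.shape[0]//2*0+ 0,1,3),np.uint8)
a=cv2.resize(a,(390,238));b=cv2.resize(b,(390,287))
o=np.zeros((287,780,3),np.uint8);o[:238,:390]=a;o[:,390:]=b;cv2.imwrite('pics/crop.png',o)
hsv=cv2.cvtColor(f['frame'],cv2.COLOR_BGR2HSV)
# wood
m=cv2.inRange(hsv,(12,60,90),(30,200,255))
n,l,st,ce=cv2.connectedComponentsWithStats(m)
def rep(name,mask,z):
    cs,_=cv2.findContours(mask,cv2.RETR_EXTERNAL,cv2.CHAIN_APPROX_NONE)
    for c in cs:
        if cv2.contourArea(c)<60: continue
        x,y,w,h=cv2.boundingRect(c)
        if not(130<x<480 and 105<y<290): continue
        P=np.array([onz(f,*p[0],z)[:2]*1000 for p in c],np.float32)
        r=cv2.minAreaRect(P);print(name,(x,y,w,h),np.round(r[0],1),np.round(r[1],1),round(r[2],1))
rep('wood',m,.012)
d=cv2.inRange(hsv,(0,0,0),(180,255,75));rep('dark',d,.035)
d=cv2.inRange(hsv,(0,0,0),(180,255,75));rep('dark56',d,.056)
w=cv2.inRange(hsv,(0,0,140),(180,70,255));rep('white',w,.05)
```

```text
wood (367, 241, 52, 25) [ 443.7 -295.2] [147.4  41.6] 75.8
wood (163, 240, 46, 30) [449.6 292.5] [126.5  77.6] 85.9
wood (262, 179, 15, 15) [642.9  54.6] [40.6 41.4] 89.7
wood (440, 178, 25, 80) [ 541.4 -476.4] [235.1  26.9] 9.1
wood (308, 166, 14, 29) [658.2 -77.3] [12.3 90. ] 69.1
dark (158, 267, 49, 6) [407.2 295.6] [135.4   7.4] 85.3
dark (161, 237, 49, 6) [491.3 288.7] [136.6   7.8] 85.6
dark (363, 236, 63, 34) [ 443.  -295.5] [168.3  66.7] 75.7
dark (162, 173, 56, 33) [635.3 280. ] [154.2  88.1] 86.1
dark (354, 171, 47, 47) [ 610.6 -255.5] [119.  121.1] 79.0
dark56 (158, 267, 49, 6) [407.3 289.2] [133.    7.3] 85.3
dark56 (161, 237, 49, 6) [489.8 282.4] [134.1   7.7] 85.6
dark56 (363, 236, 63, 34) [ 442.4 -291.2] [165.3  65.5] 75.7
dark56 (162, 173, 56, 33) [631.3 273.9] [151.5  86.5] 86.1
dark56 (354, 171, 47, 47) [ 607.  -251.9] [116.9 118.9] 79.0
white (302, 131, 16, 12) [775.6 -63. ] [47.5 26.8] 68.4
white (239, 130, 23, 22) [768.7 105. ] [63.1 62.2] 88.9
```

View pics/crop.png

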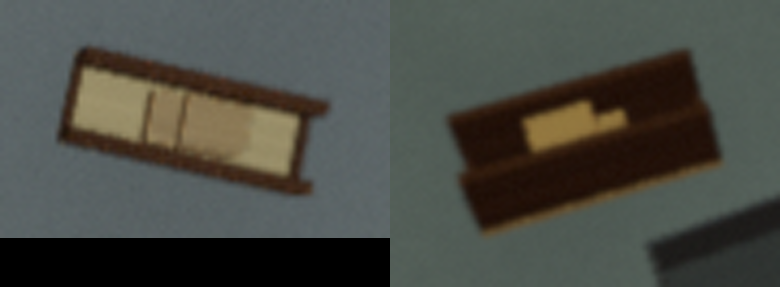

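The crop shows the car with its nose toward +y and its tail toward -y, with the cab step at about crop column 180. Next I'll locate the ends of the car along the channel.

Run:
```python
from h import *
f=bot.grab_frame('top');g=bot.grab_frame('scene')
# top crop px: scale 390/90
P=lambda x,y:(350+x*90/390-.4,225+y*55/238-.4)
ax=np.array([np.cos(np.radians(75.7)),np.sin(np.radians(75.7))])
c0=np.array([.4438,-.296])
for n,x,y,z in(('nose',148,118,.03),('step',181,122,.048),('tail',250,142,.048)):
    p=onz(f,*P(x,y),z);print(n,np.round(p*1000,1),'along',round((p[:2]-c0)@ax*1000,1))
Q=lambda x,y:(170+x*95/390-.4,180+y*70/287-.4)
for n,x,y,z in(('tailroof far',522,118,.048),('steptop far',588,100,.048),('nosetop far',625,110,.03)):
    p=onz(g,*Q(x-390,y),z);print(n,np.round(p*1000,1),'along',round((p[:2]-c0)@ax*1000,1))
# bay: dark walls in scene, z=.056 outer contour
for m,lo,hi in(('bay',(350,110),(415,160)),('cradle',(180,190),(255,240)),('axbin',(385,145),(455,195)),('whbin',(228,222),(295,283))):
    im=g['frame'][lo[1]:hi[1],lo[0]:hi[0]];d=cv2.inRange(cv2.cvtColor(im,cv2.COLOR_BGR2HSV),(0,0,0),(180,255,75))
    cs,_=cv2.findContours(d,0,1)
    for c in cs:
        if cv2.contourArea(c)<20: continue
        q=cv2.approxPolyDP(c,2,True)[:,0]+lo
        z=.035 if 'bin' in m else .056
        print(m,[(tuple(map(int,p)),tuple(map(int,onz(g,*p,z)[:2]*1000))) for p in q])
```

```text
nose [ 446.1 -267.5   30. ] along 28.2
step [ 442.5 -285.4   48. ] along 10.0
tail [ 428.7 -329.3   48. ] along -36.0
tailroof far [ 418.9 -327.3   48. ] along -36.5
steptop far [ 430.3 -285.9   48. ] along 6.5
nosetop far [ 436.5 -266.1   30. ] along 27.1
bay [((405, 128), (499, 345)), ((375, 140), (487, 227)), ((372, 152), (524, 182)), ((403, 140), (539, 297))]
bay [((389, 115), (415, 353)), ((359, 126), (401, 233)), ((358, 139), (451, 188)), ((361, 135), (441, 208)), ((378, 131), (458, 265)), ((380, 127), (446, 285)), ((388, 124), (450, 316))]
cradle [((254, 231), (574, -252)), ((232, 239), (563, -308)), ((254, 239), (596, -264))]
cradle [((243, 192), (438, -212)), ((183, 209), (398, -369)), ((190, 234), (487, -386)), ((196, 235), (499, -375)), ((249, 219), (533, -244))]
axbin [((449, 164), (686, 347)), ((429, 149), (603, 351)), ((395, 165), (593, 215)), ((393, 174), (618, 183)), ((412, 190), (697, 181)), ((447, 172), (706, 316))]
whbin [((274, 224), (569, -194)), ((232, 239), (548, -304)), ((247, 282), (678, -331)), ((291, 265), (700, -225)), ((291, 257), (681, -213))]
```

```bash
cat > go.py <<'E'
import sys
from h import *
from scipy.spatial.transform import Rotation as Ro
# args: x y z(mm) yaw(deg) groups ; each printed relative to the current pose
s=bot.observe();R=Ro.from_euler('xyz',s['tool_rot']);p=s['position']
print('now',np.round(p*1000,1),np.round(np.degrees(s['tool_rot']),1),'t',round(s['clock'],1),'w',round(s['grip_width']*1000,1),'ff',round(float(s['finger_force']),1),'F',np.round(s['force'],1),'q7',round(s['qpos'][6],2))
a=list(map(float,sys.argv[1:]))
for i in range(0,len(a),4):
    x=np.array(a[i:i+3])/1000;T=Ro.from_euler('xyz',[180,0,a[i+3]],degrees=True)
    print(a[i:i+4],np.round(R.inv().apply(x-p)*100,2),np.round(np.degrees((R.inv()*T).as_rotvec()),1))
E
python3 go.py 444 -300.5 150 -14.3 444 -300.5 80 -14.3 444 -300.5 6 -14.3
```

```text
now [ 268.3 -564.4  205.8] [-180.    -0.    25.4] t 0.3 w 85.8 ff 0.0 F [0.2 0.2 0.2] q7 -0.11
[444.0, -300.5, 150.0, -14.3] [ 27.2  -16.29   5.58] [-0.   0.  39.7]
[444.0, -300.5, 80.0, -14.3] [ 27.2  -16.28  12.58] [-0.   0.  39.7]
[444.0, -300.5, 6.0, -14.3] [ 27.2  -16.28  19.98] [-0.   0.  39.7]
```

servo_tool(plan=[[8.5,27.2,-16.3,5.6,0,0,39.7],[8.5,27.2,-16.3,5.6,0,0,39.7],[8.5,27.2,-16.3,5.6,0,0,39.7],[8.5,27.2,-16.3,5.6,0,0,39.7],[8.5,27.2,-16.3,5.6,0,0,39.7],[8.5,27.2,-16.3,5.6,0,0,39.7],[8.5,27.2,-16.3,5.6,0,0,39.7],[8.5,27.2,-16.3,5.6,0,0,39.7],[8.5,27.2,-16.3,8.5,0,0,39.7],[8.5,27.2,-16.3,8.5,0,0,39.7]], force=30)

```text
clock: 1.3
position: [0.4425, -0.3001, 0.1189]
tool_rot: [-3.141, 0.004, -0.249]
force: [-0.8, 0.6, 0.5]
grip_width: 0.0848
finger_force: 0.0
```

```bash
python3 go.py 444 -300.5 60 -14.3 444 -300.5 7 -14.3
python3 - <<'E'
from h import *
f=grab('top');g=grab('scene')
a=cv2.resize(f['frame'][220:285,345:445],(400,260),interpolation=cv2.INTER_CUBIC)
b=cv2.resize(g['frame'][160:250,165:265],(400,360),interpolation=cv2.INTER_CUBIC)
o=np.zeros((360,800,3),np.uint8);o[:260,:400]=a;o[:,400:]=b;cv2.imwrite('pics/hover.png',o)
E
```

```text
now [ 442.5 -300.1  118.9] [-180.     0.2  -14.3] t 1.3 w 84.8 ff 0.0 F [-0.8  0.6  0.5] q7 -1.29
[444.0, -300.5, 60.0, -14.3] [0.18 0.01 5.89] [-0.   0.2  0. ]
[444.0, -300.5, 7.0, -14.3] [2.000e-01 1.000e-02 1.119e+01] [-0.   0.2  0. ]
```

View pics/hover.png

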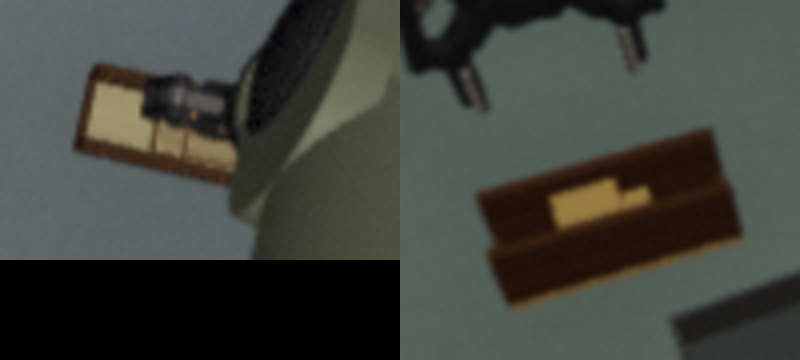

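The fingers span the channel with the car between them, so I'll go down and close.

servo_tool(plan=[[8.5,0,0,3,0,0,0],[8.5,0,0,6,0,0,0],[8.5,0,0,8.5,0,0,0],[8.5,0,0,10.5,0,0,0],[8.5,0,0,11.3,0,0,0],[8.5,0,0,11.3,0,0,0],[5.5,0,0,11.3,0,0,0],[5.5,0,0,11.3,0,0,0],[5.5,0,0,11.3,0,0,0],[5.5,0,0,11.3,0,0,0]], force=30)

```text
clock: 2.4
position: [0.4443, -0.3007, 0.0086]
tool_rot: [3.141, -0.001, -0.249]
force: [1.0, -1.4, -0.7]
grip_width: 0.0549
finger_force: 0.4
```

```bash
python3 go.py 444 -300.5 107 -14.3 470 60 120 85.2 470 60 7 85.2
```

```text
now [ 444.3 -300.7    8.6] [ 1.80e+02 -1.00e-01 -1.43e+01] t 2.4 w 54.9 ff 0.4 F [ 1.  -1.4 -0.7] q7 -1.28
[444.0, -300.5, 107.0, -14.3] [-0.03 -0.01 -9.84] [ 0.  -0.1  0. ]
[470.0, 60.0, 120.0, 85.2] [ -6.4  -35.59 -11.16] [  0.1  -0.  -99.5]
[470.0, 60.0, 7.0, 85.2] [ -6.41 -35.59   0.14] [  0.1  -0.  -99.5]
```

The width reached 55 mm with no grip force, so the fingers may have missed the 62 mm car. I'll look before doing anything else.

```bash
python3 - <<'E'
from h import *
f=grab('top');g=grab('scene')
a=cv2.resize(f['frame'][220:285,345:445],(400,260),interpolation=cv2.INTER_CUBIC)
b=cv2.resize(g['frame'][160:250,165:265],(400,360),interpolation=cv2.INTER_CUBIC)
o=np.zeros((360,800,3),np.uint8);o[:260,:400]=a;o[:,400:]=b;cv2.imwrite('pics/grip1.png',o)
E
python3 go.py
```

```text
now [ 444.2 -300.6    8.3] [180.   -0.  -14.3] t 2.5 w 55.3 ff 0.4 F [ 0.1 -1.4  0.2] q7 -1.28
```

View pics/grip1.png

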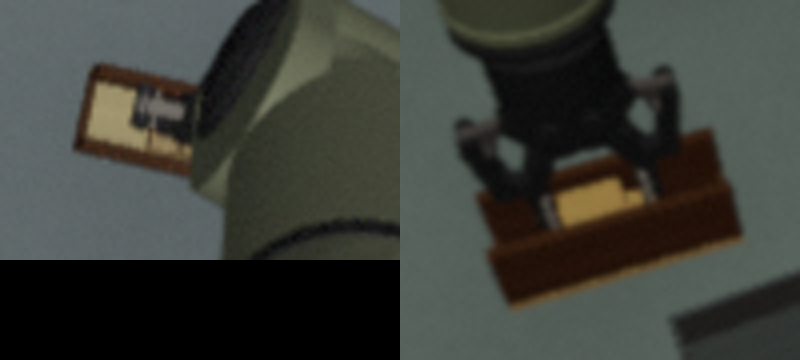

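The fingers straddle the car, with the tail pad at crop (550,215) and the nose pad at (650,190). The 5.5 cm setpoint was probably reached just at contact, so I'll close further.

servo_tool(plan=[[4.5,0,0,0,0,0,0],[4.5,0,0,0,0,0,0],[4.5,0,0,0,0,0,0]], force=30)

```text
clock: 2.8
position: [0.444, -0.3005, 0.008]
tool_rot: [-3.142, -0.0, -0.249]
force: [-0.7, -0.8, 1.6]
grip_width: 0.0449
finger_force: 0.4
```

Run:
```python
from h import *
f=grab('top');g=grab('scene')
b=cv2.resize(g['frame'][175:240,175:265],(800,578),interpolation=cv2.INTER_CUBIC)
cv2.imwrite('pics/grip2.png',b)
for n,z in(('tipN',.013),('tipT',.013)):
  for s in(.0225,.031):
    a=np.radians(75.7);c=np.array([.444,-.3005]);d=np.array([np.cos(a),np.sin(a)])*(s if n=='tipN' else -s)
    q=proj(g,[*(c+d),z]);print(n,s,np.round((q-[175,175])*800/90))
```

```text
tipN 0.0225 [454. 359.]
tipN 0.031 [481. 351.]
tipT 0.0225 [308. 402.]
tipT 0.031 [280. 410.]
```

View pics/grip2.png

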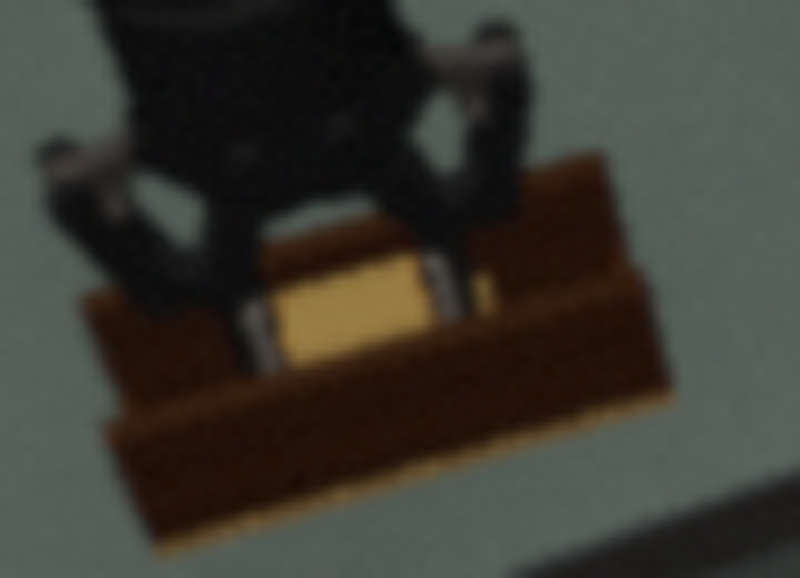

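The nose pad sits above the nose, and the nose end is visible past it at (485,293). The opened fingers evidently stand too high. The car has been pushed about 8 mm toward the nose. I'll reopen, recentre, go lower and close again.

servo_tool(plan=[[8.5,0,0,0,0,0,0],[8.5,0,0,0,0,0,0],[8.5,0,0,0,0,0,0],[8.5,0,0,0,0,0,0],[8.5,0,-0.8,0,0,0,0],[8.5,0,-0.8,0.3,0,0,0],[8.5,0,-0.8,0.6,0,0,0],[8.5,0,-0.8,0.6,0,0,0]], force=30)

```text
clock: 3.7
position: [0.4457, -0.2926, 0.0015]
tool_rot: [-3.142, 0.001, -0.249]
force: [-1.1, 1.4, 0.5]
grip_width: 0.0848
finger_force: 0.0
```

servo_tool(plan=[[7.0,0,0,0,0,0,0],[6.5,0,0,0,0,0,0],[5.9,0,0,0,0,0,0],[5.9,0,0,0,0,0,0],[5.9,0,0,0,0,0,0]], force=30)

```text
clock: 4.2
position: [0.446, -0.2928, 0.0021]
tool_rot: [3.141, -0.0, -0.249]
force: [-0.2, -1.6, 0.8]
grip_width: 0.0591
finger_force: 0.5
```

View it.

Run:
```python
from h import *
g=grab('scene')
b=cv2.resize(g['frame'][175:240,175:265],(800,578),interpolation=cv2.INTER_CUBIC)
cv2.imwrite('pics/grip3.png',cv2.convertScaleAbs(b,alpha=1.5,beta=10))
a=np.radians(75.7);c=np.array([.446,-.2927]);d=np.array([np.cos(a),np.sin(a)])
for s in(-.031,.031):
  for z in(.006,.03,.048): print(s,z,np.round((proj(g,[*(c+s*d),z])-[175,175])*800/90))
```

```text
-0.031 0.006 [312. 417.]
-0.031 0.03 [293. 368.]
-0.031 0.048 [279. 330.]
0.031 0.006 [511. 358.]
0.031 0.03 [496. 308.]
0.031 0.048 [484. 270.]
```

View pics/grip3.png

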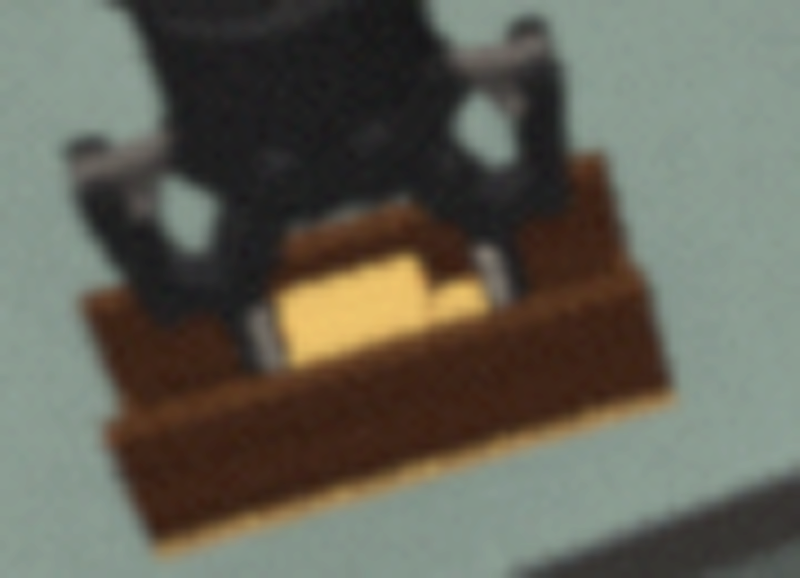

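Now both pads sit at the two ends: tail at (270,340), nose at (495,285). I'll close further to build up grip.

servo_tool(plan=[[5.2,0,0,0,0,0,0],[5.2,0,0,0,0,0,0],[5.2,0,0,0,0,0,0]], force=35)

```text
clock: 4.55
position: [0.446, -0.2928, 0.002]
tool_rot: [3.142, -0.0, -0.249]
force: [-0.3, -0.9, 1.4]
grip_width: 0.0523
finger_force: 0.5
```

Run:
```python
from h import *
g=bot.grab_frame('scene')
a=np.radians(75.7);ax=np.array([np.cos(a),np.sin(a),0])
n=np.cross(ax,[0,0,1])
def tip(u,v,p):
    c,d=ray(g,u,v);k=((p-c)@n)/(d@n);X=c+k*d;print(np.round(X*1000,1),'s',round((X-p)@ax*1000,1),'dz',round((X-p)[2]*1000,1))
p=np.array([.4425,-.3001,.1189])
tip(186.2,187.5,p);tip(224.2,178,p)
b=cv2.resize(g['frame'][175:240,175:265],(800,578),interpolation=cv2.INTER_CUBIC)
cv2.imwrite('pics/grip4.png',cv2.convertScaleAbs(b,alpha=1.5,beta=10))
```

```text
[ 431.  -345.1  150.5] s -46.4 dz 31.6
[ 453.9 -255.6  148.1] s 46.0 dz 29.2
```

Casting rays onto the finger plane in the hover view puts the open tips about 30 mm above the TCP point. I'll open and feel downward in small steps, watching the force.

servo_tool(plan=[[8.5,0,0,0,0,0,0],[8.5,0,0,0,0,0,0],[8.5,0,0,0,0,0,0],[8.5,0,-0.3,0,0,0,0],[8.5,0,-0.3,0.2,0,0,0],[8.5,0,-0.3,0.4,0,0,0],[8.5,0,-0.3,0.4,0,0,0]])

```text
clock: 5.3
position: [0.4465, -0.2897, -0.0023]
tool_rot: [-3.141, 0.001, -0.249]
force: [-0.8, -0.5, 0.4]
grip_width: 0.0845
finger_force: 0.0
```

servo_tool(plan=[[8.5,0,0,0.2,0,0,0],[8.5,0,0,0.4,0,0,0],[8.5,0,0,0.4,0,0,0]])

```text
clock: 5.6
position: [0.4466, -0.2897, -0.0063]
tool_rot: [-3.141, 0.0, -0.249]
force: [0.2, -0.5, -0.5]
grip_width: 0.0851
finger_force: 0.0
```

servo_tool(plan=[[7.4,0,0,0,0,0,0],[6.6,0,0,0,0,0,0],[5.8,0,0,0,0,0,0],[5.8,0,0,0,0,0,0],[5.4,0,0,0,0,0,0]], force=30)

```text
clock: 6.1
position: [0.4468, -0.2899, -0.0057]
tool_rot: [3.142, -0.0, -0.249]
force: [-0.4, 0.6, 6.9]
grip_width: 0.0611
finger_force: 31.1
```

Gripped at 61 mm with 31 N. Lifting.

servo_tool(plan=[[5.0,0,0,-1.0,0,0,0],[5.0,0,0,-3,0,0,0],[5.0,0,0,-6,0,0,0],[5.0,0,0,-9.5,0,0,0],[5.0,0,0,-12,0,0,0],[5.0,0,0,-12,0,0,0]], force=35)

```text
clock: 6.7
position: [0.4482, -0.2907, 0.1177]
tool_rot: [3.14, -0.005, -0.249]
force: [0.3, 0.3, -0.5]
grip_width: 0.0608
finger_force: 39.0
```

```bash
python3 - <<'E'
from h import *
g=grab('scene')
b=cv2.resize(g['frame'][150:240,165:275],(733,600),interpolation=cv2.INTER_CUBIC)
cv2.imwrite('pics/lift.png',cv2.convertScaleAbs(b,alpha=1.4,beta=10))
E
python3 go.py 470 60 114 85.2 470 60 10 85.2
```

```text
now [ 447.5 -290.2  115.9] [180.   -0.2 -14.3] t 6.8 w 61.2 ff 38.9 F [-0.1  0.4 -1.9] q7 -1.31
[470.0, 60.0, 114.0, 85.2] [ -6.45 -34.49   0.15] [  0.2  -0.1 -99.5]
[470.0, 60.0, 10.0, 85.2] [ -6.49 -34.5   10.55] [  0.2  -0.1 -99.5]
```

View pics/lift.png

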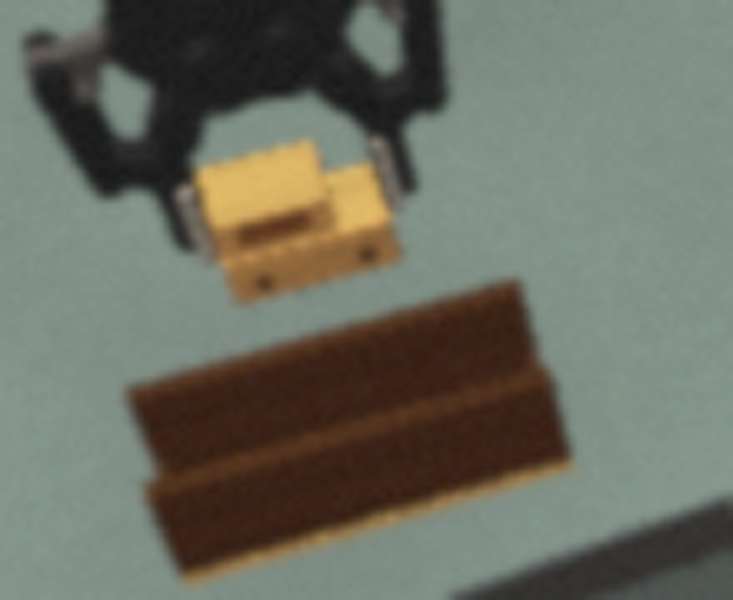

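The car is held upright and level, with the ends at (200,220) and (385,180). Its underside is about 12 mm above the TCP point. Next I'll carry it to open bench at (470,60) and turn it on the way.

servo_tool(plan=[[5.0,-6.4,-34.5,0,0,0,-99.5],[5.0,-6.4,-34.5,0,0,0,-99.5],[5.0,-6.4,-34.5,0,0,0,-99.5],[5.0,-6.4,-34.5,0,0,0,-99.5],[5.0,-6.4,-34.5,0,0,0,-99.5],[5.0,-6.4,-34.5,0,0,0,-99.5],[5.0,-6.4,-34.5,0,0,0,-99.5],[5.0,-6.4,-34.5,0,0,0,-99.5],[5.0,-6.4,-34.5,0,0,0,-99.5],[5.0,-6.4,-34.5,0,0,0,-99.5]])

```text
clock: 7.75
position: [0.4691, 0.0608, 0.1133]
tool_rot: [-3.14, 0.0, 1.258]
force: [0.7, -0.7, -0.8]
grip_width: 0.0608
finger_force: 38.9
```

```bash
python3 go.py 470 60 30 85.2 470 60 -11 85.2
```

```text
now [469.1  60.8 113.3] [-179.9    0.    72.1] t 7.8 w 60.8 ff 38.9 F [ 0.7 -0.7 -0.8] q7 -0.8
[470.0, 60.0, 30.0, 85.2] [-0.04  0.12  8.33] [ -0.1   0.  -13.1]
[470.0, 60.0, -11.0, 85.2] [-0.04  0.13 12.43] [ -0.1   0.  -13.1]
```

servo_tool(plan=[[5.0,0,0,3,0,0,-8],[5.0,0,0,7,0,0,-13.5],[5.0,0,0,10,0,0,-13.5],[5.0,0,0,11.5,0,0,-13.5],[5.0,0,0,12.1,0,0,-13.5],[5.0,0,0,12.4,0,0,-13.5],[5.0,0,0,12.4,0,0,-13.5]])

```text
clock: 8.45
position: [0.4698, 0.0604, -0.0098]
tool_rot: [3.141, -0.0, 1.487]
force: [0.0, 0.1, 0.5]
grip_width: 0.061
finger_force: 38.9
```

servo_tool(plan=[[5.0,0,0,0.1,0,0,0],[5.0,0,0,0.15,0,0,0],[5.0,0,0,0.15,0,0,0]])

```text
clock: 8.75
position: [0.47, 0.0603, -0.0111]
tool_rot: [3.141, -0.0, 1.486]
force: [-1.2, 0.8, -0.6]
grip_width: 0.0608
finger_force: 38.9
```

servo_tool(plan=[[5.0,0,0,0.1,0,0,0],[5.0,0,0,0.1,0,0,0]])

```text
clock: 8.95
position: [0.4701, 0.0603, -0.0117]
tool_rot: [3.141, 0.0, 1.486]
force: [-2.6, -0.9, 19.6]
grip_width: 0.0609
finger_force: 42.4
```

servo_tool(plan=[[5.0,0,0,0.1,0,0,0],[5.0,0,0,0.1,0,0,0]])

```text
clock: 9.15
position: [0.4702, 0.0603, -0.0119]
tool_rot: [3.14, 0.0, 1.486]
force: [-9.0, -2.1, 46.2]
grip_width: 0.061
finger_force: 45.1
```

Contact is at -11.6 mm, so the car is on the bench. I'll ease off, open and rise.

servo_tool(plan=[[5.0,0,0,-0.15,0,0,0],[5.0,0,0,-0.15,0,0,0],[6.3,0,0,-0.15,0,0,0],[7,0,0,-0.15,0,0,0],[8.5,0,0,-0.15,0,0,0],[8.5,0,0,-0.15,0,0,0],[8.5,0,0,-0.15,0,0,0],[8.5,0,0,-3,0,0,0],[8.5,0,0,-7,0,0,0],[8.5,0,0,-10,0,0,0]])

```text
clock: 10.15
position: [0.4697, 0.0605, 0.0882]
tool_rot: [3.141, -0.0, 1.487]
force: [0.6, -0.7, -0.0]
grip_width: 0.0851
finger_force: 0.0
```

```bash
python3 go.py 470 60 90 175.2 470 60 10 175.2
python3 - <<'E'
from h import *
f=grab('top')
m=cv2.inRange(cv2.cvtColor(f['frame'],cv2.COLOR_BGR2HSV),(12,60,90),(30,200,255))
for c in cv2.findContours(m,0,1)[0]:
    if cv2.contourArea(c)>40:
        P=np.array([onz(f,*p[0],.035)[:2]*1000 for p in c],np.float32);r=cv2.minAreaRect(P)
        if 250<cv2.boundingRect(c)[0]<330: print(cv2.boundingRect(c),np.round(r[0]),np.round(r[1]),r[2])
E
```

```text
now [469.7  60.5  88.2] [180.   -0.   85.2] t 10.2 w 85.1 ff 0.0 F [ 0.6 -0.7 -0. ] q7 -0.65
[470.0, 60.0, 90.0, 175.2] [-0.04  0.03 -0.18] [  0.  -0. -90.]
[470.0, 60.0, 10.0, 175.2] [-0.04  0.03  7.82] [  0.  -0. -90.]
(262, 179, 15, 15) [638.  52.] [40. 41.] 89.6980972290039
(308, 166, 14, 29) [653. -77.] [12. 88.] 69.10900115966797
```

servo_tool(plan=[[3.4,0,0,0,0,0,-90],[3.4,0,0,0,0,0,-90],[3.4,0,0,0,0,0,-90],[3.4,0,0,0,0,0,-90],[3.4,0,0,0,0,0,-90],[3.4,0,0,0,0,0,-90],[3.4,0,0,0,0,0,-90],[3.4,0,0,0,0,0,-90],[3.4,0,0,0,0,0,-90],[3.4,0,0,0,0,0,-90]])

```text
clock: 11.2
position: [0.4697, 0.0602, 0.0864]
tool_rot: [-3.142, -0.0, 2.993]
force: [0.6, -0.2, 0.0]
grip_width: 0.034
finger_force: 0.0
```

servo_tool(plan=[[3.4,0,0,0,0,0,-4.2],[3.4,0,0,0,0,0,-4.2]])

```text
clock: 11.4
position: [0.4696, 0.0602, 0.0863]
tool_rot: [3.141, -0.0, 3.061]
force: [0.3, -0.2, 0.0]
grip_width: 0.0337
finger_force: 0.0
```

Run:
```python
from h import *
g=grab('scene')
s=bot.observe();p=s['position'];yaw=s['tool_rot'][2];print(p,np.degrees(yaw),s['grip_width'])
c=proj(g,p);print(c)
x0,y0=int(c[0])-50,int(c[1])-45
b=cv2.resize(g['frame'][y0:y0+75,x0:x0+100],(800,600),interpolation=cv2.INTER_CUBIC)
cv2.imwrite('pics/tips.png',cv2.convertScaleAbs(b,alpha=1.5,beta=10))
print(x0,y0)
d=np.array([np.sin(yaw),-np.cos(yaw),0])
for s in(-.017,.017):
  for z in(0,.01,.02,.03,.04): print(s,z,np.round((proj(g,p+s*d+[0,0,z])-[x0,y0])*8))
```

```text
[0.46967461 0.06017711 0.08634471] 175.18723337186142 0.03382322660650677
[329.06806227 150.63787002]
279 105
-0.017 0 [361. 381.]
-0.017 0.01 [361. 360.]
-0.017 0.02 [361. 339.]
-0.017 0.03 [361. 317.]
-0.017 0.04 [361. 296.]
0.017 0 [440. 349.]
0.017 0.01 [440. 328.]
0.017 0.02 [441. 307.]
0.017 0.03 [441. 285.]
0.017 0.04 [441. 263.]
```

View pics/tips.png

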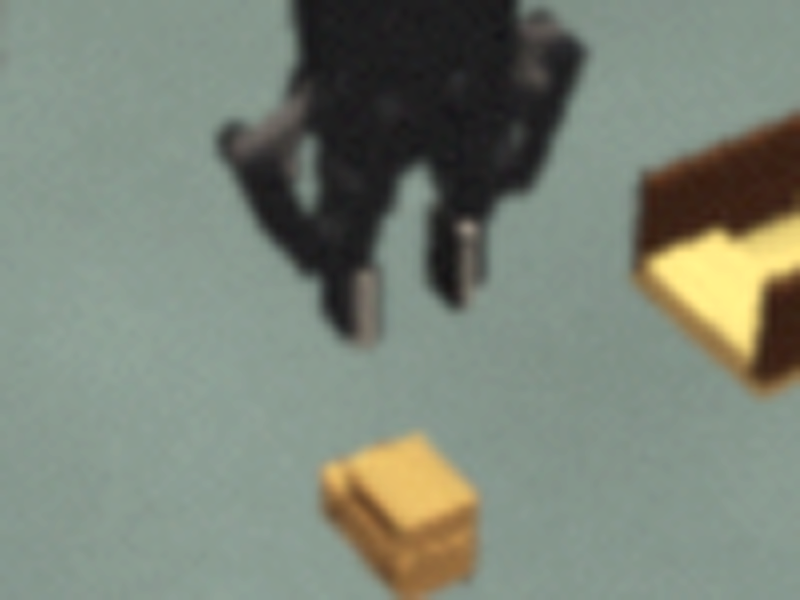

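The tip bottoms are at (360,347) and (460,307), which puts them about 17 mm above the TCP point at this opening. The car stands upright at (410,510), cab up. TCP z of about 1 mm gives tips about 18 mm above the underside.

servo_tool(plan=[[8.5,0,0,0,0,0,0],[8.5,0,0,0,0,0,0],[8.5,0,0,0,0,0,0],[8.5,0,0,2,0,0,0],[8.5,0,0,5,0,0,0],[8.5,0,0,7.5,0,0,0],[8.5,0,0,8.5,0,0,0],[8.5,0,0,8.5,0,0,0]], force=30)

```text
clock: 12.25
position: [0.4692, 0.0605, 0.0008]
tool_rot: [-3.141, -0.002, 3.06]
force: [-0.2, -0.1, 0.5]
grip_width: 0.0851
finger_force: 0.0
```

servo_tool(plan=[[6,0,0,0,0,0,0],[4.5,0,0,0,0,0,0],[3.8,0,0,0,0,0,0],[3.0,0,0,0,0,0,0],[2.6,0,0,0,0,0,0],[2.6,0,0,0,0,0,0],[2.6,0,0,0,0,0,0]], force=30)

```text
clock: 12.95
position: [0.4702, 0.0602, 0.0022]
tool_rot: [-3.141, 0.001, 3.059]
force: [-1.6, -0.8, 11.1]
grip_width: 0.0335
finger_force: 30.9
```

Side grip is good at 33.5 mm. Next I'll lift and carry it above the bay.

servo_tool(plan=[[2.6,0,0,-0.5,0,0,0],[2.6,0,0,-3,0,0,0],[2.6,0,0,-7,0,0,0],[2.6,0,0,-9,0,0,0],[2.6,0,0,-9,0,0,0]], force=30)

```text
clock: 13.45
position: [0.4711, 0.0604, 0.0942]
tool_rot: [3.141, 0.004, 3.059]
force: [0.7, -0.0, -1.4]
grip_width: 0.0331
finger_force: 30.2
```

```bash
python3 go.py 451 291 92 175.2
```

```text
now [471.1  60.4  94.2] [180.    0.2 175.3] t 13.4 w 33.1 ff 30.2 F [ 0.7 -0.  -1.4] q7 0.65
[451.0, 291.0, 92.0, 175.2] [ 3.9  22.82  0.21] [0.  0.2 0.1]
```

servo_tool(plan=[[2.6,3.8,22.8,0,0,0,0],[2.6,3.8,22.8,0,0,0,0],[2.6,3.8,22.8,0,0,0,0],[2.6,3.8,22.8,0,0,0,0],[2.6,3.8,22.8,0,0,0,0],[2.6,3.8,22.8,0,0,0,0],[2.6,3.8,22.8,0,0,0,0]])

```text
clock: 14.15
position: [0.4499, 0.2909, 0.0909]
tool_rot: [-3.141, -0.001, 3.061]
force: [0.2, 0.2, -0.8]
grip_width: 0.0335
finger_force: 30.3
```

```bash
python3 go.py 451 291 60 175.2
python3 - <<'E'
from h import *
g=grab('scene');f=grab('top')
a=cv2.resize(f['frame'][215:285,135:235],(400,280),interpolation=cv2.INTER_CUBIC)
b=cv2.resize(g['frame'][80:165,340:440],(400,340),interpolation=cv2.INTER_CUBIC)
o=np.zeros((340,800,3),np.uint8);o[:280,:400]=a;o[:,400:]=b;cv2.imwrite('pics/bay.png',cv2.convertScaleAbs(o,alpha=1.5,beta=10))
E
```

```text
now [449.9 290.9  90.9] [-180.    -0.   175.4] t 14.2 w 33.5 ff 30.3 F [ 0.2  0.2 -0.8] q7 0.25
[451.0, 291.0, 60.0, 175.2] [-0.11  0.02  3.09] [-0.  -0.   0.2]
```

View pics/bay.png

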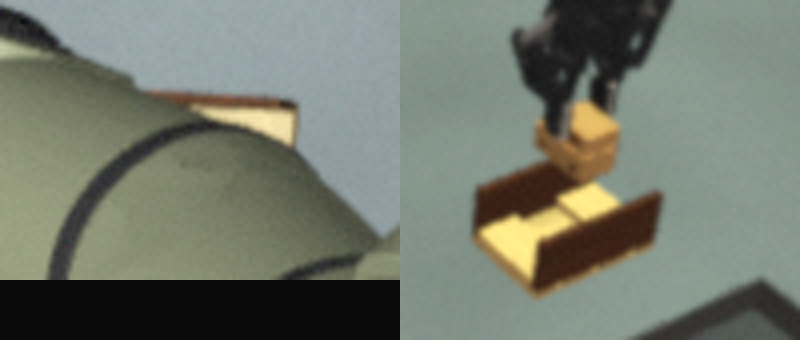

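Ten views are now used. The held car hovers over the lane at crop (580,145), and the lane lies between (522,215) and (557,205). From here I'll check the lane and wall positions numerically only.

Run:
```python
from h import *
g=bot.grab_frame('scene')
Q=lambda x,y:(340+(x-400)/4-.4,80+y/4-.4)
c=np.array([.451,.291]);a=np.radians(-4.8);ex=np.array([np.cos(a),np.sin(a)]);ey=np.array([-ex[1],ex[0]])
for n,x,y,z in(('Lledge',522,216,.016),('Rledge',558,205,.011),('Rledge2',585,221,.011),
 ('fwallL',537,242,.056),('fwallR',661,192,.056),('rwallL',474,186,.056),('rcornL bench',472,242,0),('fcornL bench',537,297,0),('fcornR bench',655,245,0),
 ('tailbot R',613,168,.0895),('tailbot L',580,182,.0895),('rooftail',618,127,.1315)):
    p=onz(g,*Q(x,y),z)[:2];d=p-c;print(n,np.round(p*1000),'local',np.round([d@ex*1000,d@ey*1000],1))
```

```text
Lledge [417. 273.] local [-32.2 -20.5]
Rledge [420. 312.] local [-33.   18.6]
Rledge2 [450. 316.] local [-3.4 24.5]
fwallL [485. 224.] local [ 39.8 -63.5]
fwallR [498. 347.] local [41.9 59.7]
rwallL [400. 231.] local [-45.5 -63.8]
rcornL bench [404. 231.] local [-42.  -63.8]
fcornL bench [490. 228.] local [ 43.7 -59.6]
fcornR bench [499. 351.] local [42.9 63.9]
tailbot R [481. 303.] local [29.3 14.7]
tailbot L [479. 270.] local [ 29.9 -18.4]
rooftail [484. 298.] local [32.5  9.7]
```

The bay centre and the held car's position agree within about 2 mm. Lowering.

servo_tool(plan=[[2.6,-0.1,0,2,0,0,0],[2.6,-0.1,0,4,0,0,0],[2.6,-0.1,0,5,0,0,0],[2.6,-0.1,0,6,0,0,0],[2.6,-0.1,0,7,0,0,0],[2.6,-0.1,0,7.7,0,0,0],[2.6,-0.1,0,8,0,0,0],[2.6,-0.1,0,8,0,0,0]])

```text
clock: 15.1
position: [0.4514, 0.2906, 0.0113]
tool_rot: [-3.141, -0.0, 3.06]
force: [-0.2, 0.5, -0.7]
grip_width: 0.0333
finger_force: 30.3
```

servo_tool(plan=[[2.6,0,0,0.1,0,0,0],[2.6,0,0,0.15,0,0,0],[2.6,0,0,0.15,0,0,0]])

```text
clock: 15.4
position: [0.4516, 0.2906, 0.0102]
tool_rot: [3.141, 0.0, 3.06]
force: [0.1, 0.6, -0.4]
grip_width: 0.0331
finger_force: 30.3
```

servo_tool(plan=[[2.6,0,0,0.12,0,0,0],[2.6,0,0,0.12,0,0,0]])

```text
clock: 15.6
position: [0.4516, 0.2905, 0.0088]
tool_rot: [-3.142, 0.0, 3.06]
force: [0.0, 0.9, 0.3]
grip_width: 0.0331
finger_force: 30.3
```

servo_tool(plan=[[2.6,0,0,0.1,0,0,0],[2.6,0,0,0.1,0,0,0]])

```text
clock: 15.8
position: [0.4516, 0.2906, 0.0082]
tool_rot: [-3.141, 0.0, 3.06]
force: [-3.4, -3.8, 11.3]
grip_width: 0.0332
finger_force: 31.8
```

servo_tool(plan=[[2.6,0,0,0.05,0,0,0],[2.6,0,0,0.05,0,0,0]])

```text
clock: 16.0
position: [0.4516, 0.2906, 0.0082]
tool_rot: [-3.141, 0.001, 3.06]
force: [-5.0, -5.2, 23.1]
grip_width: 0.0332
finger_force: 33.1
```

The car is seated on the lane floor. I'll release, rise and go to the wheel.

servo_tool(plan=[[2.6,0,0,-0.1,0,0,0],[2.6,0,0,-0.1,0,0,0],[3.8,0,0,-0.1,0,0,0],[4.5,0,0,-0.1,0,0,0],[6.5,0,0,-0.1,0,0,0],[7,0,0,-0.1,0,0,0],[7,0,0,-0.1,0,0,0],[7,0,0,-3,0,0,0],[7,0,0,-7,0,0,0],[7,0,0,-11,0,0,0]])

```text
clock: 17.0
position: [0.4509, 0.2905, 0.1184]
tool_rot: [-3.141, -0.001, 3.06]
force: [0.1, -0.8, 0.9]
grip_width: 0.0698
finger_force: 0.0
```

```bash
python3 go.py 642.5 54.4 100 169 642.5 54.4 30 169
```

```text
now [450.9 290.5 118.4] [-1.800e+02 -1.000e-01  1.753e+02] t 17.0 w 69.8 ff 0.0 F [ 0.1 -0.8  0.9] q7 0.28
[642.5, 54.4, 100.0, 169.0] [-21.01 -21.98   1.82] [-0.  -0.1  6.3]
[642.5, 54.4, 30.0, 169.0] [-21.02 -21.98   8.82] [-0.  -0.1  6.3]
```

servo_tool(plan=[[8.0,-21,-22,1.8,0,0,6.3],[8.0,-21,-22,1.8,0,0,6.3],[8.0,-21,-22,1.8,0,0,6.3],[8.0,-21,-22,1.8,0,0,6.3],[8.0,-21,-22,1.8,0,0,6.3],[8.0,-21,-22,1.8,0,0,6.3],[8.0,-21,-22,1.8,0,0,6.3],[8.0,-21,-22,5,0,0,6.3],[8.0,-21,-22,8.8,0,0,6.3],[8.0,-21,-22,8.8,0,0,6.3]])

```text
clock: 18.0
position: [0.6401, 0.0535, 0.0252]
tool_rot: [-3.14, -0.006, 2.95]
force: [-0.8, -0.8, -0.0]
grip_width: 0.0803
finger_force: 0.0
```

```bash
python3 go.py 642.5 54.4 -16 169
python3 - <<'E'
from h import *
g=bot.grab_frame('scene')
hsv=cv2.cvtColor(g['frame'],cv2.COLOR_BGR2HSV)
# wheel check, scene view at z=.016
m=cv2.inRange(hsv,(12,60,90),(30,255,255))
for c in cv2.findContours(m,0,1)[0]:
    if cv2.contourArea(c)>20:
        b=cv2.boundingRect(c)
        if 310<b[0]<420 and 110<b[1]<260:
            M=cv2.moments(c);u,v=M['m10']/M['m00'],M['m01']/M['m00'];print(b,cv2.contourArea(c),np.round(onz(g,u,v,.012)*1000))
E
```

```text
now [640.1  53.5  25.2] [-179.9   -0.3  169. ] t 18.0 w 80.3 ff 0.0 F [-0.8 -0.8 -0. ] q7 0.68
[642.5, 54.4, -16.0, 169.0] [-0.24  0.14  4.12] [-0.1 -0.3  0. ]
(351, 254, 22, 15) 196.5 [780. -74.  12.]
(323, 218, 14, 29) 132.0 [663. -82.  12.]
(357, 198, 16, 14) 145.0 [644.  54.  12.]
```

servo_tool(plan=[[8.0,0,0,1.5,0,0,0],[8.0,0,0,3,0,0,0],[8.0,0,0,4,0,0,0],[8.0,0,0,4.4,0,0,0],[8.0,0,0,4.4,0,0,0],[8.0,0,0,4.4,0,0,0]])

```text
clock: 18.65
position: [0.6431, 0.0543, -0.0143]
tool_rot: [3.141, 0.0, 2.95]
force: [0.7, -0.1, 0.0]
grip_width: 0.08
finger_force: 0.0
```

servo_tool(plan=[[6.5,0,0,0,0,0,0],[5,0,0,0,0,0,0],[4.2,0,0,0,0,0,0],[3.8,0,0,0,0,0,0],[3.8,0,0,0,0,0,0]], force=25)

```text
clock: 19.15
position: [0.643, 0.0542, -0.0141]
tool_rot: [-3.142, 0.001, 2.95]
force: [-3.1, -1.0, 8.3]
grip_width: 0.0414
finger_force: 24.1
```

servo_tool(plan=[[3.6,0,0,-2,0,0,0],[3.6,0,0,-6,0,0,0],[3.6,0,0,-10,0,0,0],[3.6,0,0,-11,0,0,0],[3.6,0,0,-11,0,0,0]], force=25)

```text
clock: 19.65
position: [0.6439, 0.0542, 0.0981]
tool_rot: [3.141, 0.004, 2.95]
force: [0.3, -0.3, -0.4]
grip_width: 0.0413
finger_force: 25.5
```

```bash
python3 go.py 611 -258 96 169 611 -258 -6 169
python3 - <<'E'
from h import *
f=bot.grab_frame('top');hsv=cv2.cvtColor(f['frame'],cv2.COLOR_BGR2HSV)
# car in bay: pixels on the roof plane vs. bay frame
a=np.radians(-4.8);c=np.array([.4505,.291]);
for lx in range(-45,50,4):
    r=''
    for ly in(-12,0,12):
        p=c+np.array([np.cos(a)*lx-np.sin(a)*ly,np.sin(a)*lx+np.cos(a)*ly])/1000
        u,v=proj(f,[*p,.048]);r+=' '+str(hsv[int(round(v)),int(round(u))])
    print(lx,r)
E
```

```text
now [643.9  54.2  98.1] [180.    0.2 169. ] t 19.6 w 41.3 ff 25.5 F [ 0.3 -0.3 -0.4] q7 0.73
[611.0, -258.0, 96.0, 169.0] [ -2.73 -31.28   0.2 ] [ 0.   0.2 -0. ]
[611.0, -258.0, -6.0, 169.0] [ -2.69 -31.29  10.4 ] [ 0.   0.2 -0. ]
-45  [ 11 118  67] [13 92 72] [12 62 74]
-41  [ 12 129  71] [ 12 143  73] [ 14 148  67]
-37  [ 19 107  88] [ 22  87 120] [ 18 113  81]
-33  [ 23  82 137] [ 23  81 138] [ 21 100 115]
-29  [ 21  88 125] [ 20  95 147] [ 21 102 120]
-25  [ 20  95 139] [ 20  94 146] [ 20  99 124]
-21  [ 20  92 138] [ 19  98 143] [ 21  96 133]
-17  [ 19  91 140] [ 19  96 144] [ 22  91 138]
-13  [ 19  98 130] [ 20  95 148] [ 19 106 128]
-9  [ 19  94 141] [ 21  96 151] [ 19 108 137]
-5  [ 19  93 142] [ 19  92 147] [ 19  95 142]
-1  [ 19  94 138] [ 19  93 145] [ 20  95 142]
3  [ 19  98 138] [ 19  96 146] [ 20  96 141]
7  [ 20  98 138] [ 20  95 143] [ 19  93 142]
11  [ 20  97 140] [ 20  94 144] [ 20  95 142]
15  [ 19  99 139] [ 20  93 145] [ 19  97 142]
19  [ 20  95 140] [ 19  97 145] [ 19  97 142]
23  [ 19  96 141] [ 20  97 145] [ 19  96 141]
27  [ 19  93 137] [ 20  96 144] [ 20  97 142]
31  [ 20  97 132] [ 19 106 130] [ 21 103 129]
35  [ 18 116  81] [ 18 100  99] [ 20 112  96]
39  [ 13 143  68] [ 14 135  70] [  9 127  70]
43  [15  6 81] [15 38 81] [13 60 76]
47  [102  25 104] [95 16 96] [ 98  29 106]
```

The car sits in the bay, with the wood roof spanning the expected length. Carrying the wheel to its bin.

servo_tool(plan=[[3.6,-2.8,-31.3,0,0,0,0],[3.6,-2.8,-31.3,0,0,0,0],[3.6,-2.8,-31.3,0,0,0,0],[3.6,-2.8,-31.3,0,0,0,0],[3.6,-2.8,-31.3,0,0,0,0],[3.6,-2.8,-31.3,0,0,0,0],[3.6,-2.8,-31.3,0,0,0,0],[3.6,-2.8,-31.3,0,0,0,0],[3.6,-2.8,-31.3,4,0,0,0],[3.6,-2.8,-31.3,7,0,0,0]])

```text
clock: 20.7
position: [0.6104, -0.2565, 0.0234]
tool_rot: [3.141, -0.001, 2.951]
force: [-0.1, -0.0, -0.5]
grip_width: 0.0413
finger_force: 25.5
```

servo_tool(plan=[[3.6,0,0,1.5,0,0,0],[3.6,0,0,2.8,0,0,0],[3.6,0,0,3.2,0,0,0],[3.6,0,0,3.2,0,0,0]])

```text
clock: 21.1
position: [0.611, -0.2581, -0.0065]
tool_rot: [3.141, 0.0, 2.95]
force: [0.3, 1.1, 0.2]
grip_width: 0.0408
finger_force: 25.5
```

servo_tool(plan=[[3.6,0,0,0.25,0,0,0],[3.6,0,0,0.25,0,0,0],[5,0,0,0.25,0,0,0],[5.8,0,0,0.25,0,0,0],[5.8,0,0,0.25,0,0,0],[5.8,0,0,-2,0,0,0],[5.8,0,0,-6,0,0,0],[5.8,0,0,-10,0,0,0],[5.8,0,0,-11,0,0,0]])

```text
clock: 22.0
position: [0.6125, -0.2587, 0.1077]
tool_rot: [-3.141, 0.005, 2.95]
force: [0.4, -0.5, -0.7]
grip_width: 0.0578
finger_force: 0.0
```

```bash
python3 go.py 659 -78 100 159.1 659 -78 30 159.1
```

```text
now [ 612.5 -258.7  107.7] [-180.     0.3  169. ] t 22.0 w 57.8 ff 0.0 F [ 0.4 -0.5 -0.7] q7 1.23
[659.0, -78.0, 100.0, 159.1] [-1.11 18.63  0.77] [-0.   0.3  9.9]
[659.0, -78.0, 30.0, 159.1] [-1.08 18.63  7.77] [-0.   0.3  9.9]
```

servo_tool(plan=[[5.8,-1.4,18.5,0,0,0,9.9],[5.8,-1.4,18.5,0,0,0,9.9],[5.8,-1.4,18.5,0,0,0,9.9],[5.8,-1.4,18.5,0,0,0,9.9],[5.8,-1.4,18.5,0,0,0,9.9],[5.8,-1.4,18.5,4,0,0,9.9],[5.8,-1.4,18.5,7.5,0,0,9.9],[5.8,-1.4,18.5,7.5,0,0,9.9]])

```text
clock: 22.8
position: [0.6568, -0.08, 0.024]
tool_rot: [-3.139, -0.006, 2.777]
force: [-1.3, -0.3, -0.8]
grip_width: 0.0581
finger_force: 0.0
```

```bash
python3 go.py 660 -79 -15 159.1
python3 - <<'E'
from h import *
f=bot.grab_frame('top');g=bot.grab_frame('scene')
for n,F in(('top',f),('scene',g)):
    m=cv2.inRange(cv2.cvtColor(F['frame'],cv2.COLOR_BGR2HSV),(12,60,80),(30,255,255))
    for c in cv2.findContours(m,0,1)[0]:
        if cv2.contourArea(c)<40: continue
        P=np.array([onz(F,*p[0],.012)[:2]*1000 for p in c],np.float32);r=cv2.minAreaRect(P)
        if (500<r[0][0]<720 and -330<r[0][1]<100): print(n,np.round(r[0]),np.round(r[1]),round(r[2],1))
E
```

```text
now [656.8 -80.   24. ] [-179.9   -0.3  159.1] t 22.8 w 58.1 ff 0.0 F [-1.3 -0.3 -0.8] q7 0.75
[660.0, -79.0, -15.0, 159.1] [-0.28  0.22  3.9 ] [-0.1 -0.3  0. ]
scene [ 609. -261.] [44. 48.] 53.7
scene [663. -82.] [15. 97.] 69.2
```

The wheel is in its bin at (609,-261). Going down on the axle.

servo_tool(plan=[[5.8,0,0,1.5,0,0,0],[5.8,0,0,3,0,0,0],[5.8,0,0,4,0,0,0],[5.8,0,0,4.3,0,0,0],[5.8,0,0,4.3,0,0,0]])

```text
clock: 23.4
position: [0.6595, -0.0794, -0.0151]
tool_rot: [-3.142, -0.001, 2.777]
force: [0.4, -0.3, 0.1]
grip_width: 0.0582
finger_force: 0.0
```

servo_tool(plan=[[4,0,0,0,0,0,0],[2.5,0,0,0,0,0,0],[1.6,0,0,0,0,0,0],[0.9,0,0,0,0,0,0],[0.6,0,0,0,0,0,0],[0.6,0,0,0,0,0,0]], force=25)

```text
clock: 24.0
position: [0.6599, -0.0795, -0.0143]
tool_rot: [3.142, 0.001, 2.777]
force: [-0.4, -0.6, 5.5]
grip_width: 0.0102
finger_force: 24.8
```

servo_tool(plan=[[0.5,0,0,-2,0,0,0],[0.5,0,0,-6,0,0,0],[0.5,0,0,-10,0,0,0],[0.5,0,0,-11,0,0,0]])

```text
clock: 24.4
position: [0.6617, -0.0791, 0.101]
tool_rot: [3.14, 0.006, 2.777]
force: [1.3, 0.2, 0.7]
grip_width: 0.0101
finger_force: 24.4
```

```bash
python3 go.py 637 281 95 86.1
```

```text
now [661.7 -79.1 101. ] [179.9   0.3 159.1] t 24.4 w 10.1 ff 24.4 F [1.3 0.2 0.7] q7 0.8
[637.0, 281.0, 95.0, 86.1] [15.15 32.77  0.58] [ 0.3  0.2 73. ]
```

servo_tool(plan=[[0.5,15,32.8,0,0,0,73],[0.5,15,32.8,0,0,0,73],[0.5,15,32.8,0,0,0,73],[0.5,15,32.8,0,0,0,73],[0.5,15,32.8,0,0,0,73],[0.5,15,32.8,0,0,0,73],[0.5,15,32.8,0,0,0,73],[0.5,15,32.8,0,0,0,73],[0.5,15,32.8,0,0,0,73],[0.5,15,32.8,0,0,0,73]])

```text
clock: 25.4
position: [0.6361, 0.2813, 0.096]
tool_rot: [3.141, -0.0, 1.503]
force: [0.1, -0.0, -0.2]
grip_width: 0.0097
finger_force: 24.4
```

```bash
python3 go.py 637 281 40 86.1 637 281 -8 86.1
python3 - <<'E'
from h import *
g=bot.grab_frame('scene')
m=cv2.inRange(cv2.cvtColor(g['frame'],cv2.COLOR_BGR2HSV),(12,60,80),(30,255,255))
for c in cv2.findContours(m,0,1)[0]:
    if cv2.contourArea(c)<15: continue
    P=np.array([onz(g,*p[0],.115)[:2]*1000 for p in c],np.float32);r=cv2.minAreaRect(P)
    b=cv2.boundingRect(c)
    if 320<b[0]<480 and 90<b[1]<260: print(b,np.round(r[0]),np.round(r[1]),round(r[2],1))
E
```

```text
now [636.1 281.3  96. ] [180.   -0.   86.1] t 25.4 w 9.7 ff 24.4 F [ 0.1 -0.  -0.2] q7 -0.82
[637.0, 281.0, 40.0, 86.1] [-0.03  0.09  5.6 ] [ 0. -0.  0.]
[637.0, 281.0, -8.0, 86.1] [-0.03  0.09 10.4 ] [ 0. -0.  0.]
(350, 251, 23, 18) [ 822. -123.] [49. 36.] 38.5
(413, 142, 15, 10) [635. 256.] [51. 21.] 87.9
(358, 125, 44, 30) [544. 191.] [120.  88.] 86.0
```

servo_tool(plan=[[0.5,0,0,3,0,0,0],[0.5,0,0,6,0,0,0],[0.5,0,0,8.5,0,0,0],[0.5,0,0,10,0,0,0],[0.5,0,0,10.4,0,0,0],[0.5,0,0,10.4,0,0,0]])

```text
clock: 26.05
position: [0.6367, 0.2802, -0.0084]
tool_rot: [-3.141, -0.0, 1.503]
force: [0.8, -0.8, -0.3]
grip_width: 0.0102
finger_force: 24.4
```

servo_tool(plan=[[2.0,0,0,0,0,0,0],[2.8,0,0,0,0,0,0],[2.8,0,0,0,0,0,0],[2.8,0,0,-3,0,0,0],[2.8,0,0,-7,0,0,0],[2.8,0,0,-11,0,0,0],[2.8,-15,0,-14,0,0,0],[2.8,-25,0,-14,0,0,0],[2.8,-30,0,-14,0,0,0],[2.8,-30,0,-14,0,0,0]])

```text
clock: 27.05
position: [0.6228, 0.0805, 0.1245]
tool_rot: [3.141, 0.0, 1.503]
force: [1.3, -0.7, -0.2]
grip_width: 0.0281
finger_force: 0.0
```

```bash
python3 go.py
python3 - <<'E'
from h import *
for n in('top','scene'):
    g=grab(n,n+'_end.png')
    m=cv2.inRange(cv2.cvtColor(g['frame'],cv2.COLOR_BGR2HSV),(12,60,80),(30,255,255))
    for c in cv2.findContours(m,0,1)[0]:
        if cv2.contourArea(c)<25: continue
        P=np.array([onz(g,*p[0],.016)[:2]*1000 for p in c],np.float32);r=cv2.minAreaRect(P)
        if 380<r[0][0]<720 and abs(r[0][1])<500: print(n,cv2.boundingRect(c),np.round(r[0]),np.round(r[1]),round(r[2],1))
E
```

```text
now [622.8  80.5 124.5] [179.9   0.   86.1] t 27.1 w 28.1 ff 0.0 F [ 1.3 -0.7 -0.2] q7 -0.55
top (366, 240, 53, 26) [ 444. -294.] [148.  43.] 75.7
top (163, 240, 46, 30) [449. 291.] [127.  78.] 85.6
top (370, 188, 15, 15) [ 611. -257.] [41. 41.] 87.8
top (175, 187, 32, 6) [636. 281.] [91. 14.] 85.5
top (440, 178, 25, 80) [ 541. -475.] [235.  27.] 9.1
scene (140, 246, 56, 67) [ 536. -479.] [238.  27.] 9.0
scene (252, 244, 18, 17) [ 612. -261.] [43. 48.] 53.7
scene (193, 219, 58, 19) [ 485. -307.] [153.   6.] 75.6
scene (407, 163, 26, 15) [640. 278.] [92. 20.] 86.1
scene (385, 125, 11, 10) [437. 334.] [38. 39.] 88.0
```

```bash
python3 -c "
from workcell import bot
print(bot.job_done())"
```

```text
the job is handed in; nothing more can be done
None
```

The car body is seated cab up in the bay's lane, the wheel is in the square bin and the axle bar is in the long bin. I handed the job in at about 27 s; no verdict came back, and the first end grips missed and pushed the car a few millimetres along its cradle before one held.

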